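# Clip a glass pendant onto the display rail

## Robot

A 6-joint arm with a two-finger parallel gripper is mounted at the origin on the work surface. World frame = base frame: x ahead of the robot, y to its left, z up, the work surface at z = 0. Lengths are in m, angles in degrees, forces in N, time in s.
With the tool pointing down it reaches from about 0.4 to 0.825 m from the base axis. Payload 7 kg.
Tool frame: the origin (TCP) lies between the finger pads; the fingertips stand 19 mm ahead of it and the grasp point (between the pads) is the TCP (r.finger_overhang is the distance from the TCP to the fingertips, in m); z points along the fingers, y is the direction in which the jaws open and shut (so a half turn about z gives the same grasp; the last joint's range is limited). The gripper opens to 88 mm and grips with 3 to 60 N. Pads are 19 mm wide; open, the fingers measure 130 mm over their backs; the gripper's body (78 mm by 193 mm) begins 47 mm behind the grasp point.
Start: joints at [79.704, 20.546, 0.682, 0, -70.136, -16.507], TCP at [0.304, 0.602, 0.246] pointing down, gripper open.
Joint ranges: [-176.03, 176.03], [-82.01, 121.73], [-58.28, 71.71], [-173.87, 95.51], [-174.79, -0.11], [-173.66, 173.66]. Speed limits (degrees/s): [136.94, 136.94, 172.46, 180, 180, 180].

## Interface

Orientations are given as [roll, pitch, yaw] about the fixed x, y, z axes, in that order (R = Rz(yaw) Ry(pitch) Rx(roll)).
In Python, from plant import r, optics gives the robot as it stands. The module is installed in compiled form; this text tells all that it offers.
- The arm moves only by the tool step_arm, never from a script. Its argument "increments" is a list of rows, each an object of numbers: "tx", "ty", "tz": the shift along the world's x, y, z in mm; "ax", "ay", "az": the turn, a rotation vector about the world's x, y, z in degrees; "claw": the gripper command: -1 is shut, 1 is fully open, values between are in proportion. In form: [{"tx": .., "ty": .., "tz": .., "ax": .., "ay": .., "az": .., "claw": ..}, ...]. A call has 1 to 12 rows; each row shifts and turns the commanded pose from where the row before left it; what a row does not reach is not made up. A row lasts 1/10 s, in which the tool goes at most 50 mm and 8.59 degrees, less where a joint would pass 70% of its speed; a pose out of reach is approached as far as the arm can. A call with a gripper value outside its range is refused whole. The fingers move at their own pace and stop on an object; "newtons" is the grip in N (left out, the last holds). Time passes only in rows, so rows that do not move let the fingers close. It gives the time, the measured TCP pose, the force and the opening at its end, in the units of the state.
- r.get_state(): the state, without advancing time (a new reading comes with each control period).
- optics.capture(name): name is "scene" or "top" or "wrist"; returns a dict with "image" (400x640x3 uint8, blue, green, red), "depth" (400x640 float32, m along the optical axis (not along the pixel's ray), 0 where there is no reading), "fx", "fy", "cx", "cy" (pixels), "R" (3x3) and "t" (3): a world point X has camera coordinates R X + t. Camera axes: x right, y down, z forward; pixel columns grow to the right and rows downward; lengths in m; the calibration is good to about 2 mm. The wrist camera is an equidistant fisheye: a pixel r from the principal point sees the ray r / f radians off the axis. A picture is of the moment at which its call begins.
- r.close_job(): hands the job in, once; it reports no verdict.
The state is a dict: "time_s": time; "joints": joint angles; "qd": joint speeds; "joint_torque": joint torques, N m; "tcp_pos": TCP position; "eef_rot": TCP orientation; "contact_force": force on the tool from outside, world axes, zero at the start; "moment": the same for the moment, N m; "gripper_width": finger opening in m.
Only numpy, scipy, OpenCV 4.12 (cv2) and the standard library are available. Lean on these libraries where they do the work, as an engineer would, in place of code of your own. Each camera call takes 0.05 s, during which the arm holds its last target. There are 200 camera calls.

## Task

Take the glass pendant out of its wooden rest by the lug on top and clip its snap hook onto the rail of the display stand: the rail has to push the sprung gate in and get right up into the bow, so that the gate flicks shut behind it. Be gentle with the hook on the rail, then let go and leave the pendant hanging still and upright from the rail, with nothing else on the bench disturbed.

Things in the scene. Friction and masses are not known exactly. Their poses are not given: they have to be found in the camera images.
- pendant: Glass drop (48 mm wide at most, 90 tall) with a steel snap hook on top, 0.2 to 0.3 kg, upright in the rest. Origin: centre of its underside, z up. Its x points from the hook's back to its mouth; the hook lies in its x-z plane, of 8 mm round bar. Heights below are mm above this origin. Hook's back: upright at x = -20, heights 120 to 148; hook's floor: height 115.
- lug (a point): Grip point at height 193 on the pendant's axis, axes as the pendant's: upper middle of a steel lug, 16 mm along x by 14 along y, that stands from height 169 to 207 on top of the hook.
- bow (a point): Where the rail's centre lies once the hook hangs: height 160.5 on the pendant's axis, axes as the pendant's. The bow arches over it: inner crown at height 164.5; the inside is free from x = -16 to the nose at x = 11.5.
- lip (a point): Outer end of the lip, at x = 38, height 150; axes as the pendant's. The lip is a level round bar 7 mm thick (underside at height 146.5) running from the nose (x = 15.5) outward, a guide over the mouth. A rail goes in below it, its centre at height 132 to 141, pushing the gate in as far as x = 6 to -2; then the hook goes down 20 to 29 mm, the rail rises to the crown, and the gate swings back.
- gate (a joint): Angle (rad) of the hook's sprung gate, a brass pin 5 mm thick, 29 long, that closes the mouth below the lip, hinged at its foot in a 12 mm boss (x = 15, height 117). 0 = shut, up to the nose; grows as it swings inward, to 1.1. The rail opens it with about 4 to 6 N when it enters high, up to 10 N when low.
- stand: Display stand. Origin: centre of its foot plate's underside (plate 100 mm in x, 300 in y, 12 thick), z up. Two posts 14 thick, 290 tall, at x = 0, y = -125 and 125, carry the rail by clamps 24 thick. The pendant can be clipped from the robot's side (stand's -x) with its x along the stand's x.
- span (a point): Fixed point on the stand at x = 0, y = 0, height 230: middle of the rail's range, not the rail. The rail is a straight level steel bar, 8 mm thick, along the stand's y at x = 0, free over y = -110 to 110. It was clamped by hand with its centre anywhere from 195 to 265 mm above the bench: not reported, find it by feel or by eye. The clamps hold firm.
- rest: Fixed wooden block 90 x 90 x 35 that the pendant stands in. Origin: centre of its underside. The round recess in its top, 51 wide and 25 deep, has its floor 10 above the bench.
- spare_rest: The same block, empty, on the other side of the bench. Origin: centre of its underside.
- frit_jar: Bystander, sizes in mm: closed glass jar, diameter 60, 90 tall. Origin: centre of its underside.
- tumbler: Bystander, sizes in mm: open glass cup, diameter 72, 90 tall. Origin: centre of its underside.
- bowl: Bystander, sizes in mm: open glass bowl, diameter 110, 50 tall. Origin: centre of its underside.
- paperweight: Bystander, sizes in mm: squat lump of glass, diameter 66, 54 tall. Origin: centre of its underside.
- wood_block: Bystander, sizes in mm: dark wooden shaping block 75 x 70 x 50 with a round handle towards its +x. Origin: centre of its underside.
- jacks: Bystander, sizes in mm: glassblower's steel jacks (tweezer-like), 240 long, lying along its x. Origin: centre of its underside.
- brush: Bystander, sizes in mm: brush lying along its x. Origin: centre of its underside.
Things that resemble listed ones, but are neither listed nor needed, are in the scene too. Leave any pink look-alike of the pendant alone.

How it is judged (in metres and radians):
On the way, in this order (a step that is already met when the one before it is completed fails the run):
1. the pendant is lifted clear of its rest (z of pendant in the frame of rest above 0.045 m and contact force between pendant and rest below 0.1 N), for 0.1 s.
2. the rail pushes the hook's gate in (value of joint gate above 0.3 rad and contact force between pendant and stand above 1 N), for 0.05 s.
3. the gate has flicked shut with the rail inside the bow (x of bow in the frame of stand between -0.012 and 0.012 m and y of bow in the frame of stand between -0.11 and 0.11 m and z of bow in the frame of stand between 0.187 and 0.275 m and value of joint gate below 0.08 rad), for 0.2 s.
At the end, for the whole second after the job is handed in: The pendant hangs by its hook: rail within 12 mm of the bow point across the rail and on its free length, gate shut (below 0.08 rad), over 1 N carried by the rail, upright within 0.2 rad, slower than 0.05 m/s (all of step 3 and contact force between pendant and stand above 1 N and angle between pendant's own z axis and vertical below 0.2 rad and linear speed of pendant below 0.05 m/s); the robot touches nothing.
It fails at once if the pendant presses on the stand or its rail with more than 20 N (contact force between pendant and stand above 20 N).
It fails at once if a bystander is moved by more than 30 mm (distance of any of frit_jar, tumbler, bowl, paperweight, wood_block, jacks, brush from where it was at the start of the episode above 0.03 m).
It also fails if it takes over 67 s, if anything falls off the work surface, if the arm or the gripper's body presses on something with over 40 N, if the wrist force passes 120 N, or if a joint passes its speed limit or range.

## Working session

There is one attempt and no reset: what is moved stays moved. The work goes in short steps, Python scripts to look and compute and a tool call to move; the robot and the scene stay as the last step left them, time stands still between calls to the robot, and variables do not carry over. Pictures are saved under pics/ and viewed, about 8 in all and at most 12, crops included, and the job is handed in when it is done.

Besides the shell and the picture viewer there is one more tool, called as name(argument=value, ...), one argument or row to a line, values as JSON. step_arm: Moves the arm, as the interface text tells. Its arguments: {"type":"object","properties":{"increments":{"type":"array","items":{"type":"object","properties":{"tx":{"type":"number"},"ty":{"type":"number"},"tz":{"type":"number"},"ax":{"type":"number"},"ay":{"type":"number"},"az":{"type":"number"},"claw":{"type":"number"}}}},"newtons":{"type":"number"}},"required":["increments"]}

```bash
mkdir -p pics; cat > h.py <<'E'
import numpy as np, cv2
from plant import r, optics
def grab(name, tag):
    c=optics.capture(name); np.savez(f'{tag}.npz',**c); cv2.imwrite(f'pics/{tag}.png',c['image']); return c
def load(tag): return dict(np.load(f'{tag}.npz'))
def cloud(c):
    v,u=np.mgrid[0:400,0:640]; z=c['depth']
    P=np.stack([(u-c['cx'])/c['fx']*z,(v-c['cy'])/c['fy']*z,z],-1)
    W=(P-c['t'])@c['R']; W[z==0]=np.nan; return W
def ray(c,u,v):
    d=np.array([(u-c['cx'])/c['fx'],(v-c['cy'])/c['fy'],1.])@c['R']; return -c['R'].T@c['t'],d
def tri(c1,p1,c2,p2):
    o1,d1=ray(c1,*p1);o2,d2=ray(c2,*p2)
    s=np.linalg.lstsq(np.stack([d1,-d2],1),o2-o1,rcond=None)[0]
    a=o1+s[0]*d1;b=o2+s[1]*d2; return (a+b)/2,np.linalg.norm(a-b)
def atz(c,u,v,z):
    o,d=ray(c,u,v); return o+d*(z-o[2])/d[2]
E
python3 - <<'E'
from h import *
a=grab('scene','s0');b=grab('top','t0')
for c in(a,b): print(c['fx'],c['fy'],c['cx'],c['cy'],-c['R'].T@c['t'],c['R'].round(2).tolist())
cv2.imwrite('pics/st0.png',cv2.resize(np.vstack([a['image'],b['image']]),(480,600)))
print(r.get_state())
E
```

```text
396.62217855375434 396.62217855375434 320.86507009100393 198.6726531637703 [0.88366112 0.38381573 1.09238049] [[-0.74, 0.67, -0.0], [0.57, 0.64, -0.52], [-0.34, -0.38, -0.86]]
503.89642359175775 503.89642359175775 313.7854854048253 193.64727601521878 [ 0.29501924 -0.0508882   1.44719235] [[-0.02, -1.0, -0.01], [-0.99, 0.02, -0.16], [0.16, 0.0, -0.99]]
{'time_s': 0.1, 'joints': array([ 7.97046312e+01,  2.05875202e+01,  6.37040506e-01, -1.74168602e-02,
       -7.01370290e+01, -1.65061129e+01]), 'qd': array([-0.02131558, -0.00578384,  0.10349547,  0.01748056, -0.02081682,
       -0.06504541]), 'joint_torque': array([-1.36026883e-03, -5.84165347e+01,  2.93748826e+01,  7.01532885e+00,
        1.01840752e-02, -5.22962887e-05]), 'tcp_pos': array([0.30420078, 0.60208164, 0.24470018]), 'eef_rot': array([ 1.79911445e+02, -9.16602675e-03, -2.68074048e+01]), 'contact_force': array([-0.0506572 , -0.37086218,  0.13982169]), 'moment': array([-0.01676772, -0.0354505 ,  0.00557874]), 'gripper_width': 0.08752581616922622}
```

View pics/s0.png

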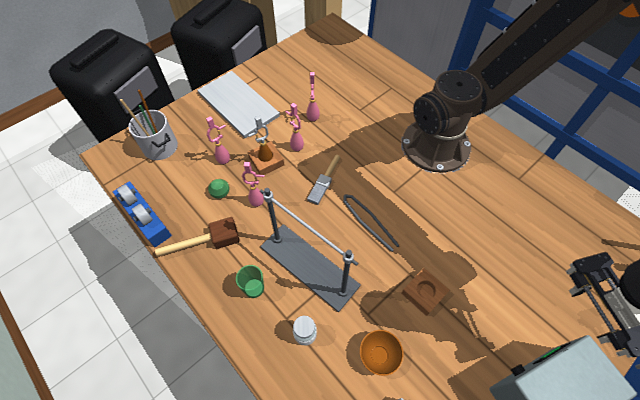

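View pics/t0.png

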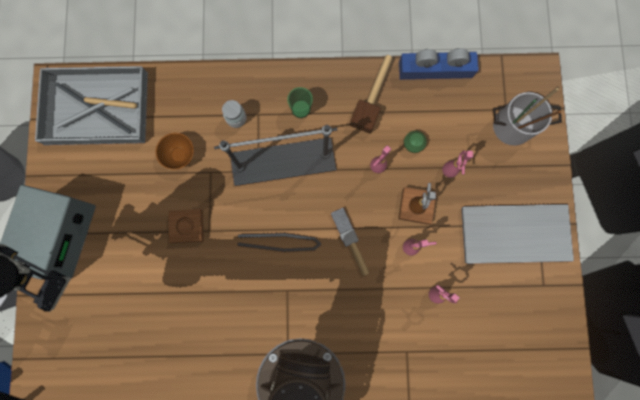

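The amber pendant stands in the wooden block at scene (262,145) and top (420,200). Four pink look-alikes stand directly on the bench at scene (217,140), (296,128), (313,95) and (253,185). The stand's rail runs from scene (267,195) to (352,260). The spare rest is at scene (425,290). I'll confirm this in one enlarged crop.

```bash
python3 - <<'E'
from h import *
a=load('s0');b=load('t0')
A=cv2.resize(a['image'][85:215,190:330],None,fx=4,fy=4,interpolation=cv2.INTER_CUBIC)
B=cv2.resize(b['image'][165:235,385:455],(560//2,560//2),interpolation=cv2.INTER_CUBIC)
im=np.zeros((520,840,3),np.uint8); im[:520,:560]=A; im[:280,560:]=B
B2=cv2.resize(b['image'][115:195,205:345],(280,160),interpolation=cv2.INTER_CUBIC); im[300:460,560:]=B2
cv2.imwrite('pics/c1.png',im[:,:840]); im=cv2.resize(im,(800,495)); cv2.imwrite('pics/c1.png',im)
for c,n,(u0,u1,v0,v1) in((a,'s',(245,275,110,170)),(b,'t',(395,445,180,225))):
    W=cloud(c)[v0:v1,u0:u1].reshape(-1,3); 
    for lo,hi in((.025,.045),(.05,.1),(.12,.15),(.15,.18),(.18,.23)):
        m=(W[:,2]>lo)&(W[:,2]<hi); print(n,lo,m.sum(),W[m].mean(0).round(4) if m.any() else '', (W[m].min(0).round(3),W[m].max(0).round(3)) if m.any() else '')
for c,n,(u0,u1,v0,v1) in((a,'s',(255,365,180,300)),(b,'t',(210,345,120,190))):
    W=cloud(c)[v0:v1,u0:u1].reshape(-1,3)
    for lo,hi in((.006,.018),(.1,.18),(.18,.27),(.27,.3)):
        m=(W[:,2]>lo)&(W[:,2]<hi)
        if m.sum()>3:
            rect=cv2.minAreaRect(W[m][:,:2].astype(np.float32)*1000); print(n,lo,m.sum(),W[m].mean(0).round(4),rect)
E
```

```text
s 0.025 386 [ 0.4936 -0.341   0.0348] (array([ 0.35 , -0.508,  0.025]), array([ 0.535, -0.296,  0.045]))
s 0.05 137 [ 0.4893 -0.3323  0.0707] (array([ 0.466, -0.355,  0.05 ]), array([ 0.505, -0.319,  0.1  ]))
s 0.12 54 [ 0.4835 -0.3395  0.1306] (array([ 0.462, -0.348,  0.121]), array([ 0.504, -0.332,  0.149]))
s 0.15 56 [ 0.494  -0.339   0.1661] (array([ 0.462, -0.349,  0.151]), array([ 0.595, -0.235,  0.179]))
s 0.18 115 [ 0.5311 -0.2973  0.2023] (array([ 0.476, -0.351,  0.181]), array([ 0.612, -0.225,  0.22 ]))
t 0.025 708 [ 0.4792 -0.3326  0.0364] (array([ 0.432, -0.391,  0.025]), array([ 0.536, -0.287,  0.045]))
t 0.05 137 [ 0.4797 -0.3298  0.0699] (array([ 0.461, -0.353,  0.05 ]), array([ 0.503, -0.316,  0.1  ]))
t 0.12 57 [ 0.4846 -0.3379  0.1298] (array([ 0.46 , -0.345,  0.12 ]), array([ 0.505, -0.332,  0.148]))
t 0.15 46 [ 0.4926 -0.3398  0.1674] (array([ 0.461, -0.349,  0.153]), array([ 0.524, -0.332,  0.179]))
t 0.18 72 [ 0.4814 -0.337   0.2077] (array([ 0.469, -0.346,  0.18 ]), array([ 0.492, -0.331,  0.224]))
s 0.006 3417 [0.6053 0.0273 0.012 ] ((556.42822265625, -23.1666
[... 312 characters left out ...]
1035156), 6.9450249671936035)
s 0.27 110 [0.623  0.0612 0.2831] ((624.9763793945312, 42.076805114746094), (20.846799850463867, 268.4933166503906), 7.843008995056152)
t 0.006 3371 [0.6263 0.0448 0.0124] ((646.1387329101562, 58.599517822265625), (395.4040832519531, 207.9306182861328), 88.85001373291016)
t 0.1 80 [0.6187 0.0509 0.1398] ((621.581298828125, 42.678306579589844), (10.68553352355957, 261.1627197265625), 7.763864994049072)
t 0.18 471 [0.6225 0.0441 0.2552] ((622.5283813476562, 42.11619567871094), (20.890857696533203, 299.781982421875), 8.058195114135742)
t 0.27 128 [0.6221 0.0425 0.2816] ((623.8916015625, 38.489479064941406), (19.57427215576172, 279.4747009277344), 7.895776271820068)
```

View pics/c1.png

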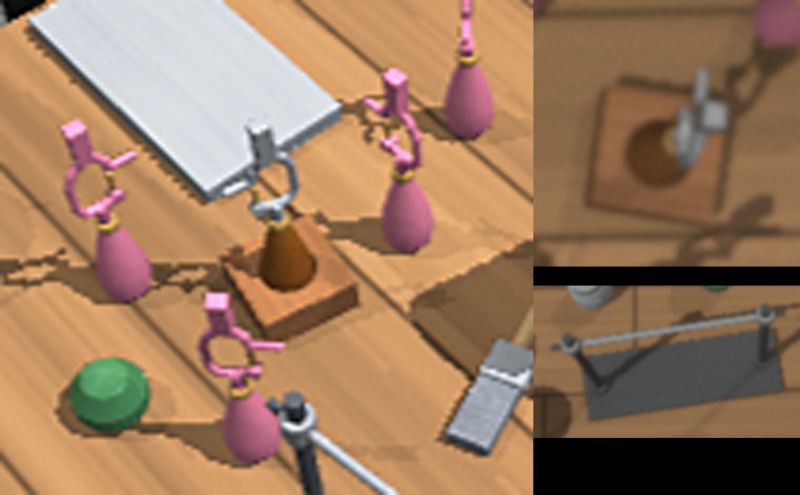

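```bash
python3 - <<'E'
from h import *
a=load('s0');b=load('t0')
C=np.array([.623,.0425])
for c,n,(u0,u1,v0,v1) in((a,'s',(255,365,180,300)),(b,'t',(210,345,120,190))):
    W=cloud(c)[v0:v1,u0:u1].reshape(-1,3)
    m=(W[:,2]>.19)&(W[:,2]<.285); P=W[m]
    d=np.array([-np.sin(np.radians(7.9)),np.cos(np.radians(7.9))]); s=(P[:,:2]-C)@d
    P=P[abs(s)<.1]; q=P[:,:2].mean(0); U,S,V=np.linalg.svd(P-P.mean(0),full_matrices=False)
    print(n,len(P),P.mean(0).round(4),np.percentile(P[:,2],[5,50,95]).round(4),V[0].round(4),'yaw',np.degrees(np.arctan(-V[0][0]/V[0][1])))
    m=(W[:,2]>.284)&(W[:,2]<.3); P=W[m]; s=(P[:,:2]-C)@d
    print('posts',P[s<0].mean(0).round(4),P[s>0].mean(0).round(4))
    m=(W[:,2]>.006)&(W[:,2]<.02)
    P=W[m]; 
for c,n,(u0,u1,v0,v1) in((a,'s',(238,275,105,170)),(b,'t',(395,445,175,225))):
    W=cloud(c)[v0:v1,u0:u1].reshape(-1,3); im=c['image'][v0:v1,u0:u1].reshape(-1,3).astype(int)
    pink=(im[:,2]-im[:,1]>50)
    near=np.hypot(W[:,0]-.485,W[:,1]+.34)<.06
    for lo,hi in((.15,.165),(.184,.214),(.214,.23)):
        m=(W[:,2]>lo)&(W[:,2]<hi)&~pink&near; P=W[m]
        if m.sum(): print(n,lo,m.sum(),P.mean(0).round(4),P.min(0).round(4),P.max(0).round(4))
    m=(W[:,2]>.12)&(W[:,2]<.182)&~pink&near;P=W[m]; dd=P-P.mean(0); w,V=np.linalg.eigh(dd[:,:2].T@dd[:,:2]); print('hook yaw',np.degrees(np.arctan2(V[1,1],V[0,1])),P.mean(0))
    m=(W[:,2]>.028)&(W[:,2]<.042)&near; print('rest',W[m].mean(0),cv2.minAreaRect(W[m][:,:2].astype(np.float32)*1000))
    np.set_printoptions(suppress=True,linewidth=150)
    m=(W[:,2]>.152)&(W[:,2]<.17)&~pink&near; print(W[m].round(3).tolist())
E
```

```text
s 274 [0.624  0.0464 0.2618] [0.259  0.2618 0.2644] [-0.135   0.9909  0.0011] yaw 7.7564507697085565
posts [ 0.6415 -0.0811  0.2889] [0.6078 0.1654 0.2892]
t 272 [0.624  0.0426 0.2635] [0.2595 0.2636 0.2677] [-0.1351  0.9908  0.0011] yaw 7.764627329706387
posts [ 0.6411 -0.0811  0.2909] [0.6072 0.1661 0.2908]
s 0.15 29 [ 0.497  -0.3424  0.1596] [ 0.4615 -0.3493  0.1514] [ 0.5237 -0.3335  0.1647]
s 0.184 43 [ 0.4865 -0.3369  0.1994] [ 0.4767 -0.351   0.1847] [ 0.4927 -0.3319  0.2139]
s 0.214 23 [ 0.4838 -0.3404  0.2166] [ 0.4757 -0.348   0.2146] [ 0.4934 -0.3338  0.2197]
hook yaw 168.7037616244339 [ 0.48788085 -0.3401658   0.14935024]
rest [ 0.49489976 -0.34007232  0.03482509] ((484.4912109375, -341.93560791015625), (93.74946594238281, 89.88520050048828), 77.94612121582031)
[[0.465, -0.337, 0.169], [0.473, -0.338, 0.169], [0.468, -0.333, 0.17], [0.463, -0.336, 0.164], [0.469, -0.339, 0.161], [0.467, -0.336, 0.162], [0.465, -0.333, 0.162], [0.468, -0.336, 0.157], [0.464, -0.337, 0.154], [0.462, -0.335, 0.154], [0.468, -0.337, 0.152], [0.466, -0.334, 0.153], [0.503, -0.343, 0.169], [0.5
[... 1006 characters left out ...]
44, 0.162], [0.524, -0.347, 0.161], [0.521, -0.347, 0.162], [0.521, -0.349, 0.163], [0.517, -0.343, 0.167], [0.518, -0.347, 0.16], [0.515, -0.344, 0.163], [0.515, -0.346, 0.165], [0.513, -0.341, 0.165], [0.513, -0.344, 0.162], [0.513, -0.346, 0.163], [0.511, -0.341, 0.16], [0.51, -0.343, 0.163], [0.509, -0.345, 0.167], [0.507, -0.34, 0.166], [0.507, -0.343, 0.166], [0.507, -0.345, 0.166], [0.505, -0.34, 0.165], [0.504, -0.342, 0.168], [0.504, -0.345, 0.167], [0.501, -0.339, 0.169], [0.498, -0.339, 0.156], [0.466, -0.333, 0.163], [0.464, -0.332, 0.158], [0.463, -0.332, 0.169], [0.463, -0.334, 0.17], [0.463, -0.338, 0.164], [0.462, -0.332, 0.153], [0.462, -0.334, 0.156], [0.461, -0.336, 0.16]]
```

The crop confirms it: the amber drop with the steel hook, standing in the wooden block, fits the description. The four pink ones stand on the bench without a rest. The lip points to about world +x, at a yaw of -11°. The stand's yaw is 7.8°, and the rail centre is at about (0.624, 0.043, 0.260). Next I'll check the clearance to the pink ones near the grasp.

```bash
python3 - <<'E'
from h import *
for t in('s0','t0'):
    c=load(t);W=cloud(c);im=c['image'].astype(int)
    pink=((im[...,2]-im[...,1]>45)&(im[...,0]-im[...,1]>15)).astype(np.uint8)
    n,l,st,ce=cv2.connectedComponentsWithStats(pink,connectivity=8)
    for i in range(1,n):
        if st[i,4]<60: continue
        P=W[l==i]; T=P[P[:,2]>.18]
        print(t,st[i,:4],'top',T.mean(0).round(3),T.min(0).round(3),T.max(0).round(3)) if len(T) else None
E
```

```text
s0 [310  72   5  28] top [ 0.236 -0.38   0.198] [ 0.227 -0.389  0.18 ] [ 0.242 -0.373  0.211]
s0 [290 103  10  26] top [ 0.367 -0.314  0.2  ] [ 0.359 -0.324  0.181] [ 0.375 -0.309  0.21 ]
s0 [206 117  20  27] top [ 0.589 -0.439  0.198] [ 0.582 -0.451  0.181] [ 0.596 -0.433  0.21 ]
s0 [243 162  22  15] top [ 0.605 -0.232  0.199] [ 0.596 -0.241  0.181] [ 0.612 -0.225  0.21 ]
s0 [249 188  15  18] top [ 0.649 -0.1    0.261] [ 0.648 -0.108  0.261] [ 0.652 -0.087  0.261]
```

step_arm(
  increments=[
    {"tz": 40,"tx": 10,"ty": -20,"claw": 0.1},
    {"tz": 40,"tx": 20,"ty": -30},
    {"tz": 40,"tx": 20,"ty": -40,"az": -6},
    {"tx": 20,"ty": -45,"tz": 20,"az": -7},
    {"tx": 20,"ty": -45,"tz": 20,"az": -7},
    {"tx": 20,"ty": -45,"az": -7},
    {"tx": 20,"ty": -45,"az": -7},
    {"tx": 20,"ty": -45,"az": -7},
    {"tx": 15,"ty": -45,"az": -7},
    {"tx": 10,"ty": -45,"az": -7},
    {"ty": -45,"az": -7},
    {"ty": -45,"az": -7},
  ],
  newtons=40,
)

```text
$.increments[0]: bad value
```

step_arm(
  increments=[
    {"tx": 10,"ty": -20,"tz": 40,"ax": 0,"ay": 0,"az": 0,"claw": 0.1},
  ],
  newtons=40,
)

```text
time_s: 0.2
tcp_pos: [0.3123, 0.5812, 0.2787]
eef_rot: [179.3, -0.0, -26.7]
contact_force: [1.1, 1.0, -1.1]
gripper_width: 0.0838
```

step_arm(
  increments=[
    {"tx": 20,"ty": -25,"tz": 35,"ax": 0,"ay": 0,"az": 0,"claw": 0.1},
    {"tx": 20,"ty": -25,"tz": 35,"ax": 0,"ay": 0,"az": -6,"claw": 0.1},
    {"tx": 20,"ty": -35,"tz": 20,"ax": 0,"ay": 0,"az": -7,"claw": 0.1},
    {"tx": 20,"ty": -40,"tz": 20,"ax": 0,"ay": 0,"az": -7,"claw": 0.1},
    {"tx": 20,"ty": -40,"tz": 10,"ax": 0,"ay": 0,"az": -7,"claw": 0.1},
    {"tx": 20,"ty": -45,"tz": 0,"ax": 0,"ay": 0,"az": -7,"claw": 0.1},
    {"tx": 20,"ty": -45,"tz": 0,"ax": 0,"ay": 0,"az": -7,"claw": 0.1},
    {"tx": 20,"ty": -45,"tz": 0,"ax": 0,"ay": 0,"az": -7,"claw": 0.1},
    {"tx": 10,"ty": -48,"tz": 0,"ax": 0,"ay": 0,"az": -7,"claw": 0.1},
    {"tx": 0,"ty": -48,"tz": 0,"ax": 0,"ay": 0,"az": -7,"claw": 0.1},
    {"tx": 0,"ty": -48,"tz": 0,"ax": 0,"ay": 0,"az": -6,"claw": 0.1},
    {"tx": 0,"ty": -48,"tz": 0,"ax": 0,"ay": 0,"az": -6,"claw": 0.1},
  ],
  newtons=40,
)

```text
time_s: 1.4
tcp_pos: [0.4838, 0.0885, 0.4053]
eef_rot: [180.0, -0.0, -101.0]
contact_force: [0.5, -0.0, -0.1]
gripper_width: 0.048
```

step_arm(
  increments=[
    {"tx": 0,"ty": -45,"tz": 0,"ax": 0,"ay": 0,"az": 0,"claw": 0.1},
    {"tx": 0,"ty": -45,"tz": 0,"ax": 0,"ay": 0,"az": 0,"claw": 0.1},
    {"tx": 0,"ty": -45,"tz": 0,"ax": 0,"ay": 0,"az": 0,"claw": 0.1},
    {"tx": 0,"ty": -45,"tz": 0,"ax": 0,"ay": 0,"az": 0,"claw": 0.1},
    {"tx": 0,"ty": -45,"tz": 0,"ax": 0,"ay": 0,"az": 0,"claw": 0.1},
    {"tx": 0,"ty": -45,"tz": -20,"ax": 0,"ay": 0,"az": 0,"claw": 0.1},
    {"tx": 0,"ty": -45,"tz": -20,"ax": 0,"ay": 0,"az": 0,"claw": 0.1},
    {"tx": 0,"ty": -45,"tz": -20,"ax": 0,"ay": 0,"az": 0,"claw": 0.1},
    {"tx": 0,"ty": -45,"tz": -20,"ax": 0,"ay": 0,"az": 0,"claw": 0.1},
    {"tx": 0,"ty": -25,"tz": -25,"ax": 0,"ay": 0,"az": 0,"claw": 0.1},
    {"tx": 0,"ty": 0,"tz": 0,"ax": 0,"ay": 0,"az": 0,"claw": 0.1},
  ],
  newtons=40,
)

```text
time_s: 2.5
tcp_pos: [0.4822, -0.3414, 0.2955]
eef_rot: [179.6, 0.1, -101.0]
contact_force: [-0.9, 0.9, -0.6]
gripper_width: 0.0482
```

```bash
python3 - <<'E'
from h import *
w=grab('wrist','w1'); a=grab('scene','s1'); s=r.get_state(); print(s['tcp_pos'],s['eef_rot'],s['contact_force'])
print(w['fx'],w['cx'],w['cy'],-w['R'].T@w['t'],w['R'].round(3).tolist())
E
```

```text
[ 0.48381605 -0.3399932   0.29958848] [ 1.79864545e+02  1.10502724e-02 -1.00893838e+02] [0.08106365 0.21891429 0.34984201]
309.70691628693146 322.6272750934331 199.03575332297476 [ 0.46905409 -0.41974325  0.4338039 ] [[-0.982, 0.19, 0.008], [0.184, 0.937, 0.297], [0.049, 0.293, -0.955]]
```

View pics/w1.png

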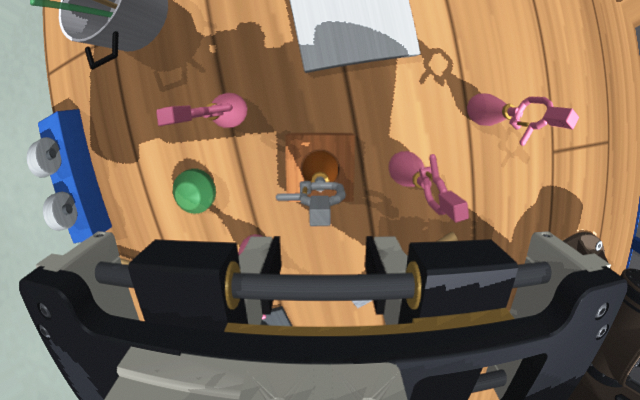

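The wrist view shows the lug at (320,213), midway between the fingers, with the lip pointing left at (280,197). I'll measure both from the depth image.

```bash
python3 - <<'E'
from h import *
c=load('w1')
v,u=np.mgrid[0:400,0:640]; dx=u-c['cx'];dy=v-c['cy'];rr=np.hypot(dx,dy)+1e-9;th=rr/c['fx'];z=c['depth']
P=np.stack([np.tan(th)*dx/rr*z,np.tan(th)*dy/rr*z,z],-1); W=(P-c['t'])@c['R']; W[z==0]=np.nan
R=W[175:232,265:350].reshape(-1,3); R=R[np.hypot(R[:,0]-.485,R[:,1]+.34)<.06]
T=R[(R[:,2]>.212)&(R[:,2]<.228)]; print('lugtop',len(T),T.mean(0).round(4),cv2.minAreaRect(T[:,:2].astype(np.float32)*1000))
L=R[(R[:,2]>.15)&(R[:,2]<.172)]; L=L[L[:,0]>.498]; print('lip',len(L),L.min(0).round(4),L.max(0).round(4),L.mean(0).round(4))
B=R[(R[:,2]>.12)&(R[:,2]<.17)]; d=B-B.mean(0); U,S,V=np.linalg.svd(d[:,:2],full_matrices=False); print('yaw',np.degrees(np.arctan(V[0,1]/V[0,0])),B.mean(0))
G=W[130:205,275:360].reshape(-1,3); G=G[(G[:,2]>.03)&(G[:,2]<.042)]; print('rest',G.mean(0))
E
```

```text
lugtop 364 [ 0.4851 -0.3401  0.2162] ((485.1838073730469, -339.5198669433594), (14.250954627990723, 14.40391731262207), 78.4775619506836)
lip 223 [ 0.4981 -0.3494  0.1507] [ 0.5254 -0.3393  0.1718] [ 0.5117 -0.3448  0.1625]
yaw -9.067561578634423 [ 0.4922869  -0.34168944  0.1419867 ]
rest [ 0.4815013  -0.34906425  0.03440866]
```

step_arm(
  increments=[
    {"tx": 1,"ty": 0,"tz": -30,"ax": 0,"ay": 0,"az": 0,"claw": 0.1},
    {"tx": 0,"ty": 0,"tz": -30,"ax": 0,"ay": 0,"az": 0,"claw": 0.1},
    {"tx": 0,"ty": 0,"tz": -20,"ax": 0,"ay": 0,"az": 0,"claw": 0.1},
    {"tx": 0,"ty": 0,"tz": -13,"ax": 0,"ay": 0,"az": 0,"claw": 0.1},
    {"tx": 0,"ty": 0,"tz": -5,"ax": 0,"ay": 0,"az": 0,"claw": 0.1},
    {"tx": 0,"ty": 0,"tz": 0,"ax": 0,"ay": 0,"az": 0,"claw": -0.4},
    {"tx": 0,"ty": 0,"tz": 0,"ax": 0,"ay": 0,"az": 0,"claw": -1},
    {"tx": 0,"ty": 0,"tz": 0,"ax": 0,"ay": 0,"az": 0,"claw": -1},
    {"tx": 0,"ty": 0,"tz": 0,"ax": 0,"ay": 0,"az": 0,"claw": -1},
    {"tx": 0,"ty": 0,"tz": 0,"ax": 0,"ay": 0,"az": 0,"claw": -1},
  ],
  newtons=45,
)

```text
time_s: 3.6
tcp_pos: [0.4854, -0.3397, 0.2031]
eef_rot: [-180.0, -0.0, -100.8]
contact_force: [-1.1, 0.3, 4.0]
gripper_width: 0.0155
```

step_arm(
  increments=[
    {"tx": 0,"ty": 0,"tz": 5,"ax": 0,"ay": 0,"az": 0,"claw": -1},
    {"tx": 0,"ty": 0,"tz": 10,"ax": 0,"ay": 0,"az": 0,"claw": -1},
    {"tx": 0,"ty": 0,"tz": 15,"ax": 0,"ay": 0,"az": 0,"claw": -1},
    {"tx": 0,"ty": 0,"tz": 20,"ax": 0,"ay": 0,"az": 0,"claw": -1},
    {"tx": 0,"ty": 0,"tz": 20,"ax": 0,"ay": 0,"az": 0,"claw": -1},
    {"tx": 0,"ty": 0,"tz": 20,"ax": 0,"ay": 0,"az": 0,"claw": -1},
    {"tx": 0,"ty": 0,"tz": 15,"ax": 0,"ay": 0,"az": 0,"claw": -1},
    {"tx": 0,"ty": 0,"tz": 7,"ax": 0,"ay": 0,"az": 0,"claw": -1},
    {"tx": 0,"ty": 0,"tz": 0,"ax": 0,"ay": 0,"az": 0,"claw": -1},
    {"tx": 0,"ty": 0,"tz": 0,"ax": 0,"ay": 0,"az": 0,"claw": -1},
  ],
  newtons=45,
)

```text
time_s: 4.6
tcp_pos: [0.4851, -0.3393, 0.3139]
eef_rot: [180.0, 0.0, -100.8]
contact_force: [0.7, 0.4, -2.9]
gripper_width: 0.0159
```

step_arm(
  increments=[
    {"tx": 0,"ty": 15,"tz": 0,"ax": 0,"ay": 0,"az": 2,"claw": -1},
    {"tx": 0,"ty": 30,"tz": 0,"ax": 0,"ay": 0,"az": 2,"claw": -1},
    {"tx": 0,"ty": 35,"tz": 0,"ax": 0,"ay": 0,"az": 2,"claw": -1},
    {"tx": 0,"ty": 35,"tz": 0,"ax": 0,"ay": 0,"az": 2,"claw": -1},
    {"tx": 0,"ty": 35,"tz": 0,"ax": 0,"ay": 0,"az": 2,"claw": -1},
    {"tx": 0,"ty": 35,"tz": 0,"ax": 0,"ay": 0,"az": 2,"claw": -1},
    {"tx": 5,"ty": 35,"tz": 0,"ax": 0,"ay": 0,"az": 2,"claw": -1},
    {"tx": 10,"ty": 35,"tz": 0,"ax": 0,"ay": 0,"az": 2,"claw": -1},
    {"tx": 10,"ty": 35,"tz": 0,"ax": 0,"ay": 0,"az": 2,"claw": -1},
    {"tx": 10,"ty": 35,"tz": 0,"ax": 0,"ay": 0,"az": 0.6,"claw": -1},
    {"tx": 10,"ty": 30,"tz": 0,"ax": 0,"ay": 0,"az": 0,"claw": -1},
    {"tx": 5,"ty": 15,"tz": 0,"ax": 0,"ay": 0,"az": 0,"claw": -1},
  ],
  newtons=45,
)

```text
time_s: 5.8
tcp_pos: [0.5353, 0.033, 0.3136]
eef_rot: [179.9, 0.0, -82.0]
contact_force: [0.4, -1.5, -2.9]
gripper_width: 0.0155
```

step_arm(
  increments=[
    {"tx": 8,"ty": 2,"tz": 0,"ax": 0,"ay": 0,"az": 0,"claw": -1},
    {"tx": 2,"ty": 0,"tz": 0,"ax": 0,"ay": 0,"az": 0,"claw": -1},
    {"tx": 0,"ty": 0,"tz": 0,"ax": 0,"ay": 0,"az": 0,"claw": -1},
    {"tx": 0,"ty": 0,"tz": 0,"ax": 0,"ay": 0,"az": 0,"claw": -1},
  ],
  newtons=45,
)

```text
time_s: 6.2
tcp_pos: [0.545, 0.0315, 0.3144]
eef_rot: [180.0, -0.0, -82.3]
contact_force: [0.4, 0.2, -1.9]
gripper_width: 0.0159
```

```bash
python3 - <<'E'
from h import *
a=grab('scene','s2');b=grab('top','t2');w=grab('wrist','w2'); s=r.get_state(); print(s['tcp_pos'],s['eef_rot'],s['contact_force'],s['moment'],s['gripper_width'])
A=cv2.resize(a['image'][130:290,240:400],(560,560),interpolation=cv2.INTER_CUBIC)
B=cv2.resize(w['image'][120:280,240:400],(240,240)); im=np.zeros((560,800,3),np.uint8); im[:,:560]=A; im[:240,560:]=B; cv2.imwrite('pics/c2.png',im)
E
```

```text
[0.54512275 0.03173498 0.31472183] [-1.79988899e+02  4.76671887e-03 -8.22597906e+01] [-0.22091648  0.67167619 -3.08730934] [ 0.0825718  -0.07816742  0.01685224] 0.015611631753124727
```

View pics/c2.png

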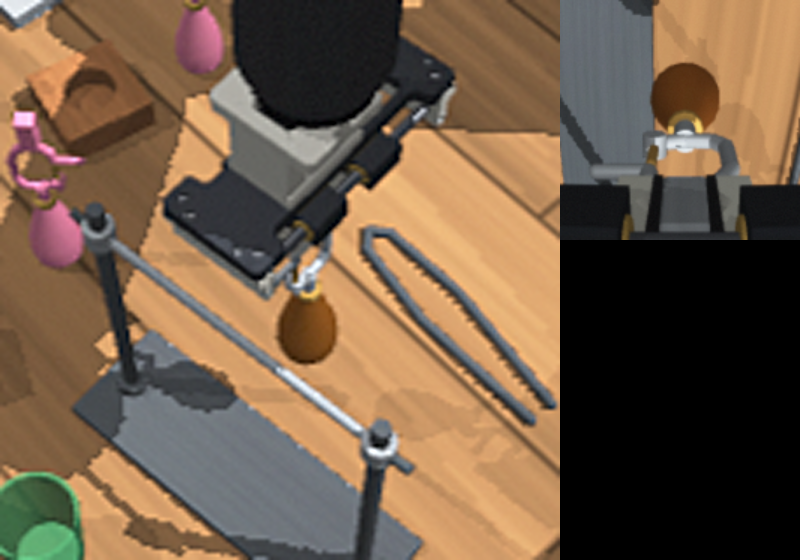

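The pendant is held upright in front of the rail's middle, with the lip pointing at the rail. Its hook is at scene crop (310,275) and the rail passes at (290,370). I'll compare the lip and rail heights in the depth images.

```bash
python3 - <<'E'
from h import *
a=load('s2');b=load('t2');w=load('w2')
v,u=np.mgrid[0:400,0:640]; dx=u-w['cx'];dy=v-w['cy'];rr=np.hypot(dx,dy)+1e-9;th=rr/w['fx'];z=w['depth']
P=np.stack([np.tan(th)*dx/rr*z,np.tan(th)*dy/rr*z,z],-1); W=(P-w['t'])@w['R']; W[z==0]=np.nan
Y=np.radians(7.75); ex=np.array([np.cos(Y),np.sin(Y)]); ey=np.array([-ex[1],ex[0]]); C=np.array([.624,.0425])
def fr(P): return np.c_[(P[:,:2]-C)@ex,(P[:,:2]-C)@ey,P[:,2]]*1000
for n,Q in(('w',W),('s',cloud(a)),('t',cloud(b))):
    F=fr(Q.reshape(-1,3)); F=F[~np.isnan(F[:,0])]
    L=F[(F[:,0]>-66)&(F[:,0]<-36)&(abs(F[:,1])<15)&(F[:,2]>255)&(F[:,2]<290)]
    print(n,'lip',len(L),L.mean(0).round(1) if len(L) else '',L.max(0).round(1) if len(L) else '',np.percentile(L[:,2],[10,50,90]).round(1) if len(L) else '')
    R=F[(abs(F[:,0])<8)&(abs(F[:,1])<100)&(F[:,2]>240)&(F[:,2]<285)]
    print(n,'rail',len(R),R.mean(0).round(1) if len(R) else '',np.percentile(R[:,2],[5,50,95]).round(1) if len(R) else '')
    G=F[(abs(F[:,0]+80)<30)&(abs(F[:,1])<30)&(F[:,2]>130)&(F[:,2]<200)]; 
    if len(G): print('glass y,x range',G.min(0).round(1),G.max(0).round(1))
E
```

```text
w lip 428 [-52.8  -1.7 272.6] [-37.4   2.7 287.2] [263.8 273.5 276.1]
w rail 1882 [  0.8 -46.9 261.1] [258.4 261.4 262.9]
glass y,x range [-101.7  -23.4  131.2] [-55.4  13.1 200. ]
s lip 32 [-56.4  -1.1 273.9] [-42.1   1.7 281.3] [272.4 274.6 277.1]
s rail 274 [  0.5   3.7 261.8] [258.4 261.9 264.7]
glass y,x range [-96.4 -20.2 130.4] [-57.3  21.2 200. ]
t lip 0   
t rail 74 [-1.000e-01 -7.250e+01  2.638e+02] [260.1 263.9 267.2]
glass y,x range [-101.4  -11.7  147.8] [-81.9  21.5 197.8]
```

The lip underside is at about z = 0.268 and the rail centre at about 0.259, so the rail comes in at height 137, mid window. I'll approach now, then press the gate in slowly.

step_arm(
  increments=[
    {"tx": 7,"ty": 1,"tz": 0,"ax": 0,"ay": 0,"az": 0,"claw": -1},
    {"tx": 10,"ty": 1.3,"tz": 0,"ax": 0,"ay": 0,"az": 0,"claw": -1},
    {"tx": 10,"ty": 1.4,"tz": 0,"ax": 0,"ay": 0,"az": 0,"claw": -1},
    {"tx": 10,"ty": 1.4,"tz": 0,"ax": 0,"ay": 0,"az": 0,"claw": -1},
    {"tx": 7,"ty": 1,"tz": 0,"ax": 0,"ay": 0,"az": 0,"claw": -1},
    {"tx": 3,"ty": 0.4,"tz": 0,"ax": 0,"ay": 0,"az": 0,"claw": -1},
    {"tx": 0,"ty": 0,"tz": 0,"ax": 0,"ay": 0,"az": 0,"claw": -1},
    {"tx": 0,"ty": 0,"tz": 0,"ax": 0,"ay": 0,"az": 0,"claw": -1},
  ],
  newtons=55,
)

```text
time_s: 7.15
tcp_pos: [0.5922, 0.0389, 0.3144]
eef_rot: [180.0, -0.0, -82.2]
contact_force: [-0.7, 0.2, -1.6]
gripper_width: 0.0154
```

step_arm(
  increments=[
    {"tx": 2,"ty": 0.3,"tz": 0,"ax": 0,"ay": 0,"az": 0,"claw": -1},
    {"tx": 2,"ty": 0.3,"tz": 0,"ax": 0,"ay": 0,"az": 0,"claw": -1},
    {"tx": 2,"ty": 0.3,"tz": 0,"ax": 0,"ay": 0,"az": 0,"claw": -1},
    {"tx": 2,"ty": 0.3,"tz": 0,"ax": 0,"ay": 0,"az": 0,"claw": -1},
    {"tx": 2,"ty": 0.3,"tz": 0,"ax": 0,"ay": 0,"az": 0,"claw": -1},
    {"tx": 2,"ty": 0.3,"tz": 0,"ax": 0,"ay": 0,"az": 0,"claw": -1},
    {"tx": 0,"ty": 0,"tz": 0,"ax": 0,"ay": 0,"az": 0,"claw": -1},
  ],
  newtons=55,
)

```text
time_s: 7.85
tcp_pos: [0.6041, 0.0406, 0.3142]
eef_rot: [179.9, -0.0, -82.2]
contact_force: [-1.6, -0.7, -2.7]
gripper_width: 0.0153
```

step_arm(
  increments=[
    {"tx": 2,"ty": 0.3,"tz": 0,"ax": 0,"ay": 0,"az": 0,"claw": -1},
    {"tx": 2,"ty": 0.3,"tz": 0,"ax": 0,"ay": 0,"az": 0,"claw": -1},
    {"tx": 2,"ty": 0.3,"tz": 0,"ax": 0,"ay": 0,"az": 0,"claw": -1},
    {"tx": 0,"ty": 0,"tz": 0,"ax": 0,"ay": 0,"az": 0,"claw": -1},
  ],
  newtons=55,
)

```text
time_s: 8.25
tcp_pos: [0.6102, 0.0416, 0.3143]
eef_rot: [179.9, -0.0, -82.2]
contact_force: [-3.7, -1.6, -2.6]
gripper_width: 0.0159
```

step_arm(
  increments=[
    {"tx": 2,"ty": 0.3,"tz": 0,"ax": 0,"ay": 0,"az": 0,"claw": -1},
    {"tx": 2,"ty": 0.3,"tz": 0,"ax": 0,"ay": 0,"az": 0,"claw": -1},
    {"tx": 2,"ty": 0.3,"tz": 0,"ax": 0,"ay": 0,"az": 0,"claw": -1},
    {"tx": 0,"ty": 0,"tz": 0,"ax": 0,"ay": 0,"az": 0,"claw": -1},
  ],
  newtons=55,
)

```text
time_s: 8.65
tcp_pos: [0.6161, 0.0425, 0.314]
eef_rot: [179.9, 0.0, -82.2]
contact_force: [-3.5, -0.5, -5.2]
gripper_width: 0.0155
```

step_arm(
  increments=[
    {"tx": 2,"ty": 0.3,"tz": 0,"ax": 0,"ay": 0,"az": 0,"claw": -1},
    {"tx": 2,"ty": 0.3,"tz": 0,"ax": 0,"ay": 0,"az": 0,"claw": -1},
    {"tx": 1.5,"ty": 0.2,"tz": 0,"ax": 0,"ay": 0,"az": 0,"claw": -1},
    {"tx": 0,"ty": 0,"tz": 0,"ax": 0,"ay": 0,"az": 0,"claw": -1},
  ],
  newtons=55,
)

```text
time_s: 9.05
tcp_pos: [0.6218, 0.0434, 0.3139]
eef_rot: [180.0, 0.0, -82.2]
contact_force: [-3.3, -1.4, -5.8]
gripper_width: 0.0157
```

```bash
python3 - <<'E'
from h import *
a=grab('scene','s3');w=grab('wrist','w3'); s=r.get_state(); print(s['tcp_pos'],s['eef_rot'],s['contact_force'],s['moment'])
A=cv2.resize(a['image'][190:270,270:350],(400,400),interpolation=cv2.INTER_CUBIC)
B=cv2.resize(w['image'][140:250,265:375],(400,400),interpolation=cv2.INTER_CUBIC); cv2.imwrite('pics/c3.png',np.hstack([A,B]))
E
```

```text
[0.62179993 0.04344885 0.31393323] [ 1.79966386e+02  6.46466039e-03 -8.22038155e+01] [-2.66688221 -0.87126256 -7.04190986] [-0.30331576  1.08823293  0.01553717]
```

View pics/c3.png

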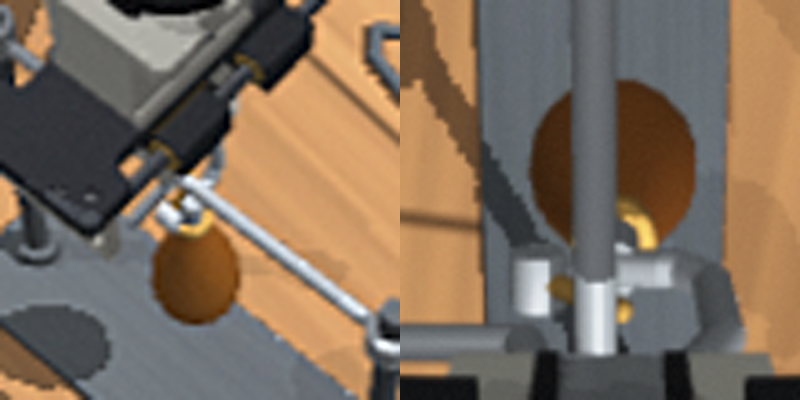

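The rail is inside the mouth: it sits at wrist crop x ≈ 595 between the lip's nose and the hook's back, with the brass gate pushed inward beneath it. The force is about 4 N. Now I'll lower slowly onto the crown.

step_arm(
  increments=[
    {"tx": 0,"ty": 0,"tz": -2,"ax": 0,"ay": 0,"az": 0,"claw": -1},
    {"tx": 0,"ty": 0,"tz": -2,"ax": 0,"ay": 0,"az": 0,"claw": -1},
    {"tx": 0,"ty": 0,"tz": -2,"ax": 0,"ay": 0,"az": 0,"claw": -1},
    {"tx": 0,"ty": 0,"tz": -2,"ax": 0,"ay": 0,"az": 0,"claw": -1},
    {"tx": 0,"ty": 0,"tz": -2,"ax": 0,"ay": 0,"az": 0,"claw": -1},
    {"tx": 0,"ty": 0,"tz": 0,"ax": 0,"ay": 0,"az": 0,"claw": -1},
  ],
  newtons=55,
)

```text
time_s: 9.75
tcp_pos: [0.6225, 0.0435, 0.305]
eef_rot: [-179.9, 0.0, -82.2]
contact_force: [0.8, -0.0, -1.8]
gripper_width: 0.0156
```

step_arm(
  increments=[
    {"tx": 0,"ty": 0,"tz": -2,"ax": 0,"ay": 0,"az": 0,"claw": -1},
    {"tx": 0,"ty": 0,"tz": -2,"ax": 0,"ay": 0,"az": 0,"claw": -1},
    {"tx": 0,"ty": 0,"tz": -2,"ax": 0,"ay": 0,"az": 0,"claw": -1},
    {"tx": 0,"ty": 0,"tz": -2,"ax": 0,"ay": 0,"az": 0,"claw": -1},
    {"tx": 0,"ty": 0,"tz": 0,"ax": 0,"ay": 0,"az": 0,"claw": -1},
    {"tx": 0,"ty": 0,"tz": 0,"ax": 0,"ay": 0,"az": 0,"claw": -1},
  ],
  newtons=55,
)

```text
time_s: 10.35
tcp_pos: [0.6219, 0.0433, 0.2965]
eef_rot: [180.0, -0.0, -82.2]
contact_force: [0.3, -0.1, -2.7]
gripper_width: 0.0156
```

step_arm(
  increments=[
    {"tx": 0,"ty": 0,"tz": -1,"ax": 0,"ay": 0,"az": 0,"claw": -1},
    {"tx": 0,"ty": 0,"tz": -1,"ax": 0,"ay": 0,"az": 0,"claw": -1},
    {"tx": 0,"ty": 0,"tz": -1,"ax": 0,"ay": 0,"az": 0,"claw": -1},
    {"tx": 0,"ty": 0,"tz": 0,"ax": 0,"ay": 0,"az": 0,"claw": -1},
    {"tx": 0,"ty": 0,"tz": 0,"ax": 0,"ay": 0,"az": 0,"claw": -1},
  ],
  newtons=55,
)

```text
time_s: 10.85
tcp_pos: [0.6219, 0.0433, 0.2935]
eef_rot: [180.0, -0.0, -82.2]
contact_force: [0.7, -0.3, -3.2]
gripper_width: 0.0156
```

step_arm(
  increments=[
    {"tx": 0,"ty": 0,"tz": -0.7,"ax": 0,"ay": 0,"az": 0,"claw": -1},
    {"tx": 0,"ty": 0,"tz": 0,"ax": 0,"ay": 0,"az": 0,"claw": -1},
    {"tx": 0,"ty": 0,"tz": 0,"ax": 0,"ay": 0,"az": 0,"claw": -1},
  ],
  newtons=55,
)

```text
time_s: 11.15
tcp_pos: [0.6219, 0.0434, 0.2928]
eef_rot: [180.0, 0.0, -82.2]
contact_force: [-0.5, 0.2, -2.1]
gripper_width: 0.0155
```

step_arm(
  increments=[
    {"tx": 0,"ty": 0,"tz": -0.7,"ax": 0,"ay": 0,"az": 0,"claw": -1},
    {"tx": 0,"ty": 0,"tz": 0,"ax": 0,"ay": 0,"az": 0,"claw": -1},
    {"tx": 0,"ty": 0,"tz": 0,"ax": 0,"ay": 0,"az": 0,"claw": -1},
  ],
  newtons=55,
)

```text
time_s: 11.45
tcp_pos: [0.6219, 0.0433, 0.2923]
eef_rot: [-180.0, -0.0, -82.2]
contact_force: [-0.1, -0.0, -2.4]
gripper_width: 0.0157
```

step_arm(
  increments=[
    {"tx": 0,"ty": 0,"tz": -0.7,"ax": 0,"ay": 0,"az": 0,"claw": -1},
    {"tx": 0,"ty": 0,"tz": 0,"ax": 0,"ay": 0,"az": 0,"claw": -1},
    {"tx": 0,"ty": 0,"tz": 0,"ax": 0,"ay": 0,"az": 0,"claw": -1},
  ],
  newtons=55,
)

```text
time_s: 11.75
tcp_pos: [0.622, 0.0433, 0.2919]
eef_rot: [-180.0, -0.0, -82.2]
contact_force: [0.0, 0.2, 2.6]
gripper_width: 0.0158
```

The rail now carries the hook: fz went from -2.4 N to +2.6 N, which puts the rail centre at 0.2594, agreeing with the camera. I'll check the gate before letting go.

```bash
python3 - <<'E'
from h import *
a=grab('scene','s4');w=grab('wrist','w4'); s=r.get_state(); print(s['tcp_pos'],s['contact_force'],s['moment'])
A=cv2.resize(a['image'][190:270,270:350],(400,400),interpolation=cv2.INTER_CUBIC)
B=cv2.resize(w['image'][140:250,265:375],(400,400),interpolation=cv2.INTER_CUBIC); cv2.imwrite('pics/c4.png',np.hstack([A,B]))
E
```

```text
[0.62202758 0.04330862 0.29193803] [-0.92419657  0.42040916  2.8135095 ] [ 0.10854553  0.38238167 -0.04593146]
```

View pics/c4.png

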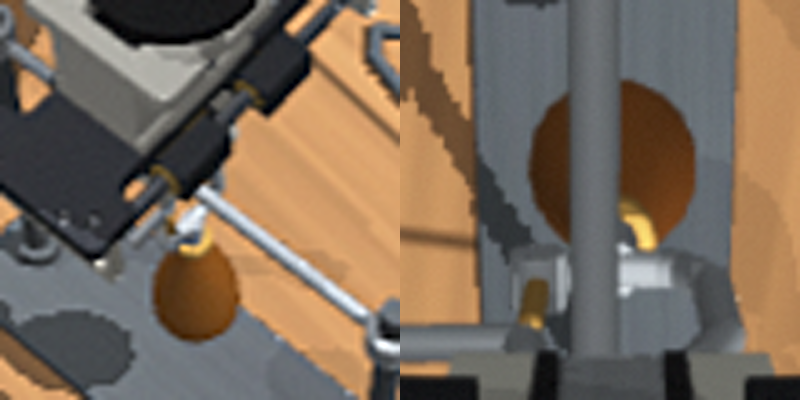

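The gate is shut: the brass pin stands upright at wrist crop (535,300), on the lip side, with the rail inside the bow. I'll ease the load, centre by 2 mm, and open gently.

step_arm(
  increments=[
    {"tx": 1,"ty": 0.1,"tz": 0.6,"ax": 0,"ay": 0,"az": 0,"claw": -1},
    {"tx": 1,"ty": 0.1,"tz": 0,"ax": 0,"ay": 0,"az": 0,"claw": -1},
    {"tx": 0,"ty": 0,"tz": -0.4,"ax": 0,"ay": 0,"az": 0,"claw": -1},
    {"tx": 0,"ty": 0,"tz": 0,"ax": 0,"ay": 0,"az": 0,"claw": -1},
    {"tx": 0,"ty": 0,"tz": 0,"ax": 0,"ay": 0,"az": 0,"claw": -1},
  ],
  newtons=20,
)

```text
time_s: 12.35
tcp_pos: [0.624, 0.0436, 0.2916]
eef_rot: [-180.0, 0.0, -82.2]
contact_force: [0.7, -0.7, 0.4]
gripper_width: 0.0159
```

step_arm(
  increments=[
    {"tx": 0,"ty": 0,"tz": 0,"ax": 0,"ay": 0,"az": 0,"claw": -0.63},
    {"tx": 0,"ty": 0,"tz": 0,"ax": 0,"ay": 0,"az": 0,"claw": -0.6},
    {"tx": 0,"ty": 0,"tz": 0,"ax": 0,"ay": 0,"az": 0,"claw": -0.55},
    {"tx": 0,"ty": 0,"tz": 0,"ax": 0,"ay": 0,"az": 0,"claw": -0.5},
    {"tx": 0,"ty": 0,"tz": 0,"ax": 0,"ay": 0,"az": 0,"claw": -0.3},
    {"tx": 0,"ty": 0,"tz": 0,"ax": 0,"ay": 0,"az": 0,"claw": -0.1},
    {"tx": 0,"ty": 0,"tz": 0,"ax": 0,"ay": 0,"az": 0,"claw": 0.1},
    {"tx": 0,"ty": 0,"tz": 0,"ax": 0,"ay": 0,"az": 0,"claw": 0.1},
    {"tx": 0,"ty": 0,"tz": 0,"ax": 0,"ay": 0,"az": 0,"claw": 0.1},
  ],
  newtons=10,
)

```text
time_s: 13.25
tcp_pos: [0.6239, 0.0436, 0.2917]
eef_rot: [-180.0, -0.0, -82.2]
contact_force: [-0.9, -0.2, 0.1]
gripper_width: 0.0473
```

step_arm(
  increments=[
    {"tx": 0,"ty": 0,"tz": 5,"ax": 0,"ay": 0,"az": 0,"claw": 0.1},
    {"tx": 0,"ty": 0,"tz": 10,"ax": 0,"ay": 0,"az": 0,"claw": 0.1},
    {"tx": 0,"ty": 0,"tz": 20,"ax": 0,"ay": 0,"az": 0,"claw": 0.1},
    {"tx": 0,"ty": 0,"tz": 25,"ax": 0,"ay": 0,"az": 0,"claw": 0.1},
    {"tx": 0,"ty": 0,"tz": 30,"ax": 0,"ay": 0,"az": 0,"claw": 0.1},
    {"tx": -30,"ty": 0,"tz": 20,"ax": 0,"ay": 0,"az": 0,"claw": 0.1},
    {"tx": -40,"ty": 0,"tz": 0,"ax": 0,"ay": 0,"az": 0,"claw": 0.1},
    {"tx": -40,"ty": 0,"tz": 0,"ax": 0,"ay": 0,"az": 0,"claw": 0.1},
    {"tx": -30,"ty": 0,"tz": 0,"ax": 0,"ay": 0,"az": 0,"claw": 0.1},
    {"tx": 0,"ty": 0,"tz": 0,"ax": 0,"ay": 0,"az": 0,"claw": 0.1},
    {"tx": 0,"ty": 0,"tz": 0,"ax": 0,"ay": 0,"az": 0,"claw": 0.1},
    {"tx": 0,"ty": 0,"tz": 0,"ax": 0,"ay": 0,"az": 0,"claw": 0.1},
  ],
  newtons=10,
)

```text
time_s: 14.45
tcp_pos: [0.4844, 0.0437, 0.4021]
eef_rot: [-180.0, 0.0, -82.2]
contact_force: [0.2, 0.3, 0.2]
gripper_width: 0.0485
```

```bash
cat > m.py <<'E'
from h import *
def amber(c):
    W=cloud(c);hsv=cv2.cvtColor(c['image'],cv2.COLOR_BGR2HSV)
    m=(hsv[...,1]>150)&(W[...,2]>.09)&(W[...,2]<.21)&(np.hypot(W[...,0]-.624,W[...,1]-.043)<.06); P=W[m]; return len(P),P.mean(0).round(4)
a0=grab('scene','s5'); print(amber(a0))
E
python3 - <<'E'
from m import *
import time
for i in range(8): c=optics.capture('scene'); print(amber(c))
b=grab('top','t5');a=load('s5')
A=cv2.resize(a['image'][170:270,265:365],(560,560),interpolation=cv2.INTER_CUBIC); cv2.imwrite('pics/c5.png',A)
d=np.abs(b['image'].astype(int)-load('t0')['image'])
E
```

```text
(254, array([0.631 , 0.0526, 0.1513]))
(256, array([0.631 , 0.0525, 0.1513]))
(255, array([0.631 , 0.0526, 0.1517]))
(255, array([0.6311, 0.0525, 0.1513]))
(255, array([0.6311, 0.0525, 0.1513]))
(254, array([0.6311, 0.0526, 0.1515]))
(253, array([0.631 , 0.0526, 0.151 ]))
(252, array([0.6311, 0.0525, 0.1511]))
(252, array([0.631 , 0.0526, 0.151 ]))
```

View pics/c5.png

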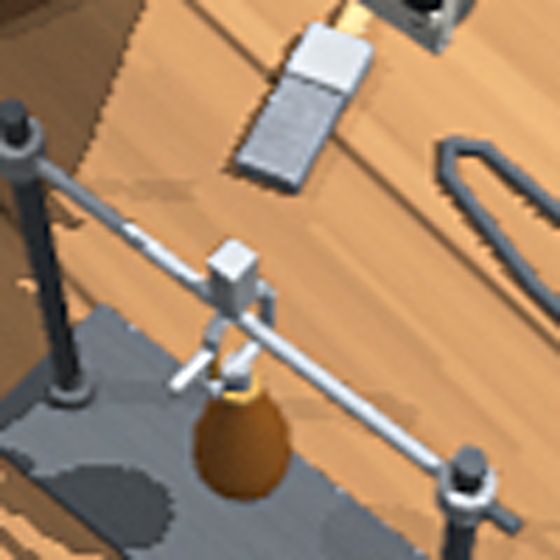

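The pendant hangs still and upright: the glass moved less than 1 mm over 9 frames. The rail passes through the bow below the lug at crop (235,310), the lip is at (190,370), and the gripper is well clear. I'm handing in.

```bash
python3 -c "
from plant import r
print(r.get_state()['contact_force']); print(r.close_job())"
```

```text
[ 0.32353214 -0.25268652 -0.54854573]
the job is handed in; nothing more can be done
None
```

The amber pendant is clipped onto the rail and hanging still and upright, and I've handed the job in at about 15 s of the 67 s allowed. No verdict was reported.

- **What I did:** I gripped it by the lug, lifted it out of the rest and turned it to line up with the stand. The rail then went in below the lip and pushed the gate in, with about 4 N sideways and up to about 7 N downward read at the wrist. I lowered the hook until the rail sat against the crown, eased the load, centred it by 2 mm, opened the gripper and backed away.
- **Rail height:** the cameras put the rail centre at 0.259–0.260 m, and the touch on the crown gave 0.2594 m. The wrist force readings suggest about 5 N on the rail at that touch, against the 20 N limit.
- **Gate:** I saw it pushed in under the rail, then shut behind it, in the wrist pictures before letting go. I did not check it again from close up afterwards.
- **Final state:** the glass moved by less than 1 mm over 9 frames. The wrist force was within about 0.6 N of zero, and the gripper is about 0.18 m away.
- **Not measured:** I did not compare the bystanders' positions before and after; nothing in the force readings or pictures suggested a touch.

No check failed or disagreed.

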